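# Clip the hallway container shut and press its vent cap home

### The job

Close up the red container on the console: squeeze the sprung steel clip and let it close well down over the two upright tabs at the end of the container so that it grips them on its own, then press the black vent cap onto the stud on the lid until it clicks, and keep pressing it down against its rubber gasket. The program finishes while you are still holding the cap pressed down firmly; leave the coaster and the keys where they lie.

Things in the scene. Friction and masses are not known exactly. Their poses are not given: they have to be found in the camera images.
- container: Fixed red plastic container, 100 (its x) by 200 (its y) by 60 mm high, closed by a 6 mm white lid whose top is 66 mm above the console. Origin: centre of its underside. It does not move. At its +y end two 3 mm tabs stand upright back to back (see tab_top); the vent stud stands on the lid towards its -y end (see stud_top).
- tab_top (a point): Middle of the top edge of the pair of tabs, 92 mm above the console. Together they are 6 mm thick along this point's y axis and 50 mm long along its x axis. They stand 26 mm above the lid; on the outer (+y) side they run on down the end wall. The clip's y axis must lie along this y axis (either way round).
- stud_top (a point): Centre of the top of the upright vent stud, 96 mm above the console, 142 mm from the tabs. A steel post of 18 mm diameter, its top 5 mm tapered to 10 mm. Four sprung steel balls stand out of its sides, 24 mm across; their centres are 10.5 mm below this point. The top of a black rubber gasket, 32 mm diameter, lies 16 mm below this point and gives up to 3 mm.
- detent0 (a joint): How far one of the four sprung balls is pushed into the stud, m: 0 out, about 0.002 while the cap's lip passes. The cap's mouth meets the balls 7 mm below stud_top; pushing on takes about 5 to 10 N until they spring out inside the cap (the click) with the mouth 15 to 16 mm below stud_top. It then stays on by itself. Fully home the mouth is 19 mm below.
- gasket (a joint): How far the rubber gasket round the stud is squeezed down, in m: 0 free, 0.003 fully squeezed. About 3.5 N per mm; beyond 3 mm it is hard. In the end it should be squeezed about 2 to 3 mm.
- cap: Loose black plastic cap, a ribbed cup standing mouth down, 33 mm diameter, 25 mm high, 30 g. Origin: centre of its mouth (underside), z axis to its closed top. Mouth 20.8 mm wide with a 2 mm lip; inside 25.6 mm wide, 20.5 mm deep. Pinch its sides (keep the fingertips off its lowest 5 mm, as the gasket lies there at the end) or push its top.
- clip: Loose sprung steel clip, 42 g, 58 mm high, standing upright on its closed jaws, handles up. Origin: midway between the jaw tips, on its underside; z axis up to the handles; x axis along its 28 mm width; jaws and handles open and close along its y axis. Between the jaws is room for an edge up to 26 mm deep, then comes the pivot block.
- clip_handles (a point): Midway between the clip's two handles, 46 mm above its origin, axes as the clip's. At rest the handles slant outward: 43 mm over their tops, 24 mm near the pivot. Squeezed along y (about 10 N) to the stop they stand upright, 24 mm over their outer faces, and the jaw tips are 20 mm apart. Grip them 10 mm below to 10 mm above this point.
- jaw_l (a joint): Opening angle of one jaw of the clip, in rad: 0 closed (2 mm between the tips), 0.36 squeezed fully open, about 0.09 when closed on the 6 mm tabs. The other jaw always moves the same amount. Let go, the spring closes the jaws and clamps the tabs with about 5 N.
- coaster: Loose blue glass evil-eye coaster, 90 mm diameter, 8 mm thick, lying flat between the small things. Origin: centre of its underside. Leave it alone.
- key_a: Loose brass key, 58 mm long along its x axis, 24 mm wide, 4 mm thick, lying flat at the left (+y). Origin: about its middle, on its underside. Leave it alone.
- key_b: Another such brass key, lying flat at the right (-y). Leave it alone.
- chime: Chrome doorbell chime standing fixed on the console at the left (+y), a dome of 100 mm diameter with a bar knob on top, 68 mm high. Origin: centre of its underside. An obstacle only.
Mind the look-alikes: they are no part of the job. Several things look just like the cap: the one meant starts farthest to the robot's left.

How it is judged:
On the way, in this order (a step that is already met when the one before it is completed fails the run):
1. the clip is clamped over both tabs and let go (z of clip in the frame of tab_top between -0.03 and -0.012 m and horizontal distance between clip and tab_top below 0.02 m and y of clip in the frame of tab_top between -0.008 and 0.008 m and value of joint jaw_l between 0.04 and 0.16 rad and contact force between clip and container above 2 N and contact force between clip and the arm below 0.1 N and contact force between clip and the fingers below 0.1 N), for 0.2 s.
2. the cap has snapped over the stud and sits on the gasket (z of cap in the frame of stud_top below -0.0155 m and horizontal distance between cap and stud_top below 0.003 m and angle between cap's own z axis and vertical below 0.12 rad), for 0.1 s.
At the end, for the whole second after the job is handed in: Clip clamps both tabs untouched, jaw tips 12 to 30 mm below the tabs' top and within 20 mm of their middle; cap snapped home (mouth over 15.5 mm below stud top, within 3 mm of its axis, tilt under 0.12 rad) and fingers still pressing it, gasket squeezed over 1.4 mm (5 N) (all of step 1 and all of step 2 and value of joint gasket above 0.0014 m and contact force between cap and the fingers above 4 N); the arm keeps its last pose, push and grip.
It fails at once if the coaster is shoved more than 20 mm (distance of coaster from where it was at the start of the episode above 0.02 m).
It fails at once if a key is shoved more than 20 mm (distance of any of key_a, key_b from where it was at the start of the episode above 0.02 m).
It also fails if it takes over 64 s, if anything falls off the work surface, if the arm or the gripper's body presses on something with over 40 N, if the wrist force passes 120 N, or if a joint passes its speed limit or range.

### The arm

A 6-joint arm with a two-finger parallel gripper is mounted at the origin on the work surface. World frame = base frame: x ahead of the robot, y to its left, z up, the work surface at z = 0. Lengths are in m, angles in rad, forces in N, time in s.
With the tool pointing down it reaches from about 0.25 to 0.775 m from the base axis. Payload 4 kg.
Tool frame: the origin (TCP) lies at the very end of the fingers, on their centre line; the grasp point (between the pads) lies 19 mm behind it; x points along the fingers, z is the direction in which the jaws open and shut, and the axes are right-handed (so a half turn about x gives the same grasp; the last joint's range is limited). The gripper opens to 94 mm and grips with 3 to 60 N. Pads are 16 mm wide; open, the fingers measure 119 mm over their backs; the gripper's body (75 mm by 177 mm) begins 78 mm behind the grasp point.
Start: joints at [1.019, 0.087, 1.371, -0, 1.684, -0.103], TCP at [0.239, 0.496, 0.206] pointing down, gripper open.
Joint ranges: [-3.1, 3.1], [-0.76, 2.03], [0.27, 2.55], [-1.08, 4.22], [0.17, 2.65], [-2.57, 2.57]. Speed limits (rad/s): [2.79, 2.79, 3.14, 3.14, 3.14, 3.14].

### API

Orientations are given as a unit quaternion [x, y, z, w].
In Python, from cell import readout, viewer, order gives the robot as it stands. The module is installed in compiled form; this text tells all that it offers.
- The arm moves only by the shell command python3 -m inch 'ROWS' [FORCE]. ROWS is JSON, a list of rows, each a list of 5 numbers: the shift along the tool's x, y, z each as a share of 0.2 m, from -1 to 1, then the turn about the tool's x as a share of 360 degrees, from -1 to 1, then the gripper's target within -1 to 1 (shut at 1, half-way at 0, fully open at -1). In form: [[dx, dy, dz, yaw, fingers], ...]. A call has 1 to 5 rows; each row is the pose to reach, as a shift and turn from the pose commanded when the call began, along the tool's axes at that moment, turning the shorter way round; what a row does not reach only later rows make up. A row lasts 1/10 s, in which the tool goes at most 50 mm and 8.59 degrees, less where a joint would pass 70% of its speed; a pose out of reach is approached as far as the arm can. A call with a number of a shift or a turn outside -1 to 1 is refused whole. A call with a gripper value outside its range is refused whole. The fingers move at their own pace and stop on an object; FORCE is the grip in N (left out, the last holds). Time passes only in rows, so rows that repeat a pose let the fingers close. It gives the time, the measured TCP pose, the force and the opening at its end, in the units of the state.
- readout.read_state(): the state, without advancing time (a new reading comes with each control period).
- viewer.get_image(name): name is "scene" or "top" or "wrist"; returns a dict with "img" (400x640x3 uint8, blue, green, red), "vertical_fov" (degrees; the focal length in pixels is half the picture's height over the tangent of half this angle, whatever the lens; pixels are square), "cx", "cy" (the principal point, pixels), "D" ([k1, k2, p1, p2, k3] as OpenCV has them; the pictures are not rectified), "R" (3x3) and "t" (3): a world point X has camera coordinates R X + t. Camera axes: x right, y down, z forward; pixel columns grow to the right and rows downward; lengths in m; the calibration is good to about 2 mm. A picture is of the moment at which its call begins. There is no depth.
- order.close_job(): hands the job in, once; it reports no verdict.
The state is a dict: "time": time; "joints": joint angles; "joint_vel": joint speeds; "joint_efforts": joint torques, N m; "position": TCP position; "tool_rot": TCP orientation; "contact_force": force on the tool from outside, world axes, zero at the start; "wrist_torque": the same for the moment, N m; "finger_gap": opening from 0.0 (shut) to 1.0 (fully open).
Only numpy, scipy, OpenCV 4.12 (cv2) and the standard library are available. Lean on these libraries where they do the work, as an engineer would, in place of code of your own. Each camera call takes 0.05 s, during which the arm holds its last target.

## Working session

There is one attempt and no reset: what is moved stays moved. The work goes in short steps, Python scripts to look and compute and a shell command to move; the robot and the scene stay as the last step left them, time stands still between calls to the robot, and variables do not carry over. Pictures are saved under pics/ and viewed, and the job is handed in when it is done.

```bash
mkdir -p pics; cat > h.py <<'E'
import numpy as np, cv2
from cell import readout, viewer, order
from scipy.spatial.transform import Rotation as Rn
def cam(n):
    d=viewer.get_image(n); im=np.array(d["img"]); h=im.shape[0]
    f=h/2/np.tan(np.radians(d["vertical_fov"])/2)
    d["K"]=np.array([[f,0,d["cx"]],[0,f,d["cy"]],[0,0,1]]); d["img"]=im
    d["R"]=np.array(d["R"]);d["t"]=np.array(d["t"]);d["D"]=np.array(d["D"],float)
    return d
def ray(d,uv):
    p=cv2.undistortPoints(np.array([[uv]],float),d["K"],d["D"])[0,0]
    v=d["R"].T@np.array([p[0],p[1],1]); return -d["R"].T@d["t"], v/np.linalg.norm(v)
def onz(d,uv,z):
    c,v=ray(d,uv); return c+v*(z-c[2])/v[2]
def tri(*dr):
    A=np.zeros((3,3));b=np.zeros(3)
    for d,uv in dr:
        c,v=ray(d,uv);P=np.eye(3)-np.outer(v,v);A+=P;b+=P@c
    return np.linalg.solve(A,b)
def proj(d,X):
    p,_=cv2.projectPoints(np.array(X,float).reshape(-1,3),cv2.Rodrigues(d["R"])[0],d["t"],d["K"],d["D"]);return p.reshape(-1,2)
def shift(target,q=None,p=None):
    "shares of 0.2 m in tool axes to go from p to target"
    s=readout.read_state(); R=Rn.from_quat(s["tool_rot"]).as_matrix()
    return R.T@(np.array(target)-np.array(s["position"]))/0.2
E
python3 - <<'E'
from h import *
s=readout.read_state();print(s)
print(Rn.from_quat(s["tool_rot"]).as_matrix().round(3))
for n in ["scene","top","wrist"]:
    d=cam(n);cv2.imwrite(f"pics/{n}0.png",d["img"]);print(n,d["K"][0,0],d["D"],(-d["R"].T@d["t"]).round(3),d["R"].round(2).tolist())
E
```

```text
{'time': 0.0, 'joints': array([ 1.01890233e+00,  8.79396354e-02,  1.37226102e+00,  7.16362762e-06,
        1.68358836e+00, -1.03054012e-01]), 'joint_vel': array([ 5.93497460e-04,  5.87755815e-04,  4.40183074e-05, -1.79025795e-04,
       -6.61396485e-04, -1.19182938e-03]), 'joint_efforts': array([-4.06255663e-05, -3.40173733e+01, -3.02430582e+01,  7.17505161e-02,
        3.27609479e-02, -1.97909148e-04]), 'position': array([0.23834452, 0.49506056, 0.20430914]), 'tool_rot': array([-0.37653226,  0.59942927,  0.37585018,  0.59803399]), 'contact_force': array([ 0.32059268, -0.59220308,  0.20012402]), 'wrist_torque': array([ 0.02151831, -0.00331725, -0.02634493]), 'finger_gap': 0.9984493456847833}
[[-0.001 -0.901  0.434]
 [-0.002  0.434  0.901]
 [-1.     0.    -0.002]]
scene 442.1606710267113 [0.02919276 0.         0.         0.         0.        ] [ 1.47  -0.116  0.971] [[0.14, 0.99, -0.01], [0.67, -0.1, -0.74], [-0.73, 0.1, -0.68]]
top 468.8555000566183 [0.03349149 0.         0.         0.         0.        ] [ 0.425 -0.006  1.184] [[-0.01, -1.0, -0.01], [-1.0, 0.01, -0.09], [0.09, 0.01, -1.0]]
wrist 303.45305895108675 [-0.04716118  0.          0.          0.          0.        ] [0.18  0.524 0.384] [[0.43, 0.9, -0.0], [0.88, -0.42, 0.23], [0.21, -0.1, -0.97]]
```

View pics/scene0.png

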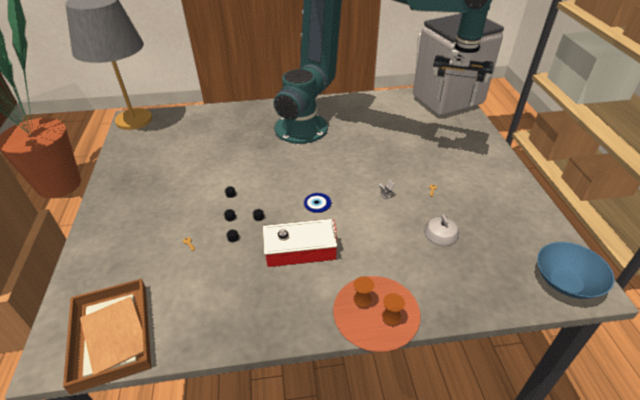

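View pics/top0.png

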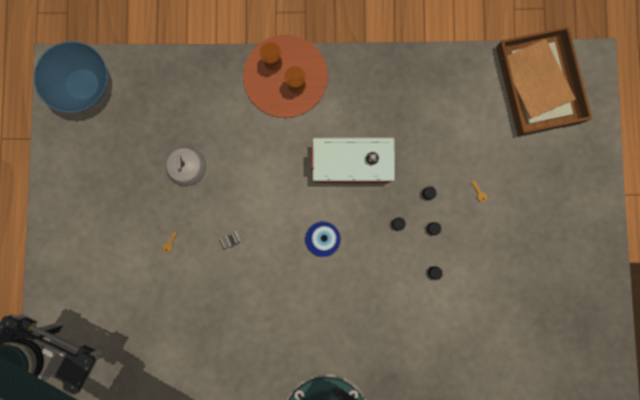

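View pics/wrist0.png

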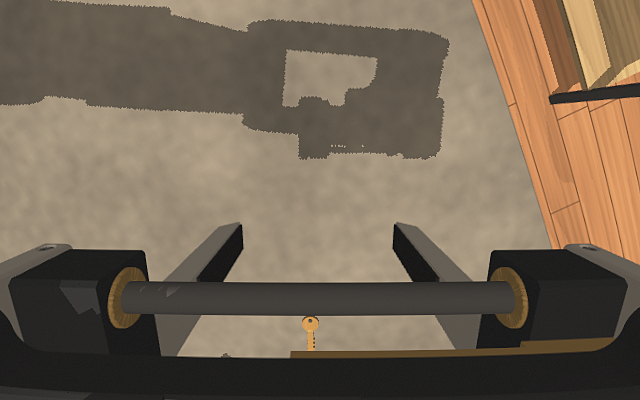

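The top view shows four look-alike caps at (398,224), (428,193), (433,229) and (435,273). Robot-left is image-left here, so the one meant is at (398,224), which is (258,214) in the scene view. The clip is at (230,240), the container at (353,160), its stud at (372,158), and the tabs at its left end at (312,158).

```bash
python3 - <<'E'
from h import *
d=cam("top");im=d["img"]
def crop(u,v,w,h,s):return cv2.resize(im[v-h//2:v+h//2,u-w//2:u+w//2],None,fx=s,fy=s,interpolation=cv2.INTER_CUBIC)
a=crop(350,160,100,60,8);cv2.imwrite("pics/cont.png",a)
b=np.hstack([crop(230,240,40,50,10),crop(398,224,40,50,10)]);cv2.imwrite("pics/clipcap.png",b)
s=cam("scene");im=s["img"]
cv2.imwrite("pics/scn.png",np.vstack([crop(300,240,100,60,8)]))
cv2.imwrite("pics/scn2.png",crop(386,190,40,40,12))
# caps
g=cv2.cvtColor(d["img"],cv2.COLOR_BGR2GRAY)
m=(g<45).astype(np.uint8)
n,l,st,c=cv2.connectedComponentsWithStats(m)
for i in range(1,n):
    if 40<st[i,4]<400 : print(c[i].round(1),st[i],onz(d,c[i],0.018).round(4))
print("stud",onz(d,(372,158),.096),"clip",onz(d,(230,240),.03),"coaster",onz(d,(323,239),.008),"chime",onz(d,(186,167),.03))
E
```

```text
[427.9 193.2] [422 188  13  12 113] [ 0.5504 -0.2596  0.018 ]
[397.4 223.9] [391 219  13  11 103] [ 0.4744 -0.182   0.018 ]
[432.6 228.5] [427 223  13  12 112] [ 0.4625 -0.2688  0.018 ]
[433.9 272.6] [428 267  13  12 129] [ 0.3544 -0.2687  0.018 ]
[ 53.8 329.9] [ 45 326  17   9  84] [0.225  0.6557 0.018 ]
stud [ 0.6262168  -0.11417082  0.096     ] clip [0.43763448 0.2310002  0.03      ] coaster [0.43853977 0.00286357 0.008     ] chime [0.61957204 0.3420526  0.03      ]
```

View pics/cont.png

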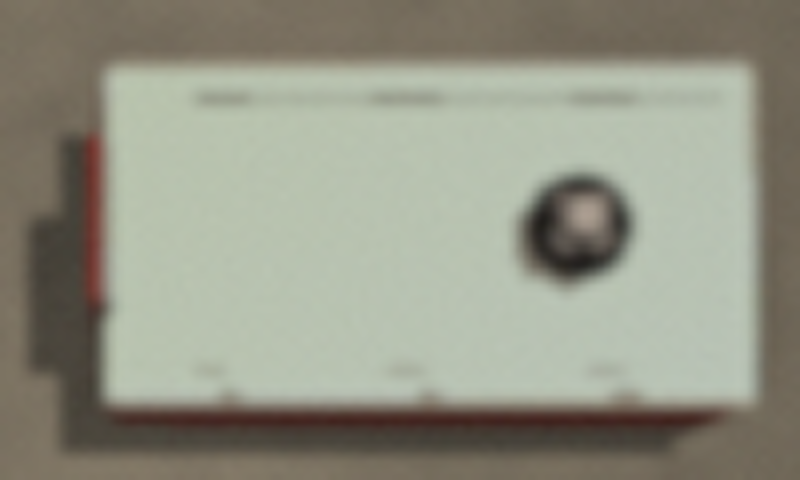

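View pics/clipcap.png

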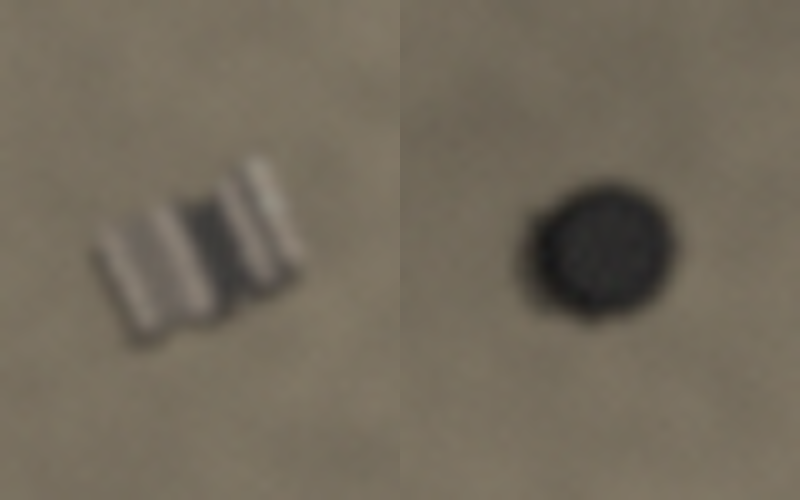

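View pics/scn.png

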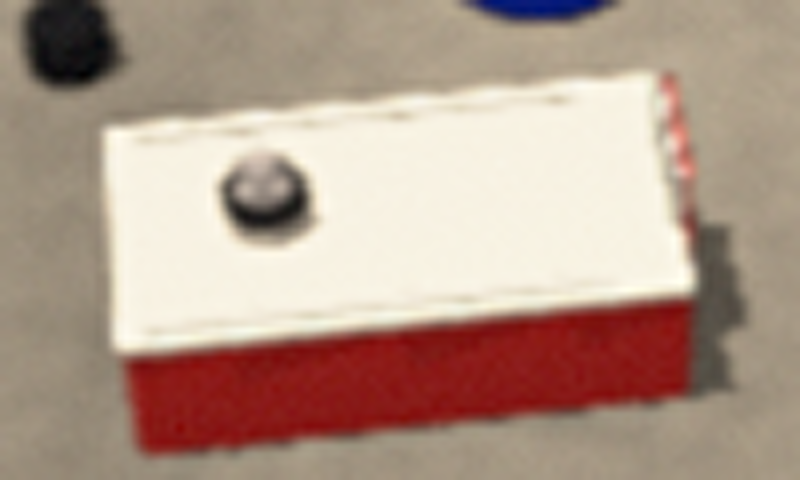

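View pics/scn2.png

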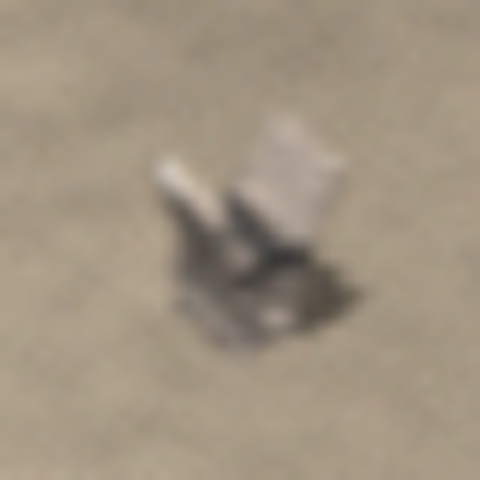

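Stud, tabs and clip are clear. The clip's y axis looks to be about 113° from world x, and the container yaw is about 0. Next I'll compute positions.

```bash
python3 - <<'E'
from h import *
d=cam("top");s=cam("scene")
# crop px -> image px : resize centre convention
c=lambda x,y,u0,v0,k:(u0+(x+.5)/k-.5,v0+(y+.5)/k-.5)
stud=c(584,222,300,130,8);tabs=[c(103,135,300,130,8),c(103,305,300,130,8)]
print("stud top",onz(d,stud,.096),"scene",onz(s,c(262,165,250,210,8),.096),"tri",tri((d,stud),(s,c(262,165,250,210,8))))
T=[onz(d,t,.092) for t in tabs];print("tabs",T,np.mean(T,0))
L=[onz(d,c(x,y,300,130,8),.066) for x,y in [(103,62),(755,62),(757,405),(103,405)]]
print("lid",np.round(L,4)); 
for a,b in [(0,1),(3,2),(0,3),(1,2)]: e=L[b]-L[a];print(np.degrees(np.arctan2(e[1],e[0])),np.linalg.norm(e))
H=[onz(d,c(x,y,210,215,10),.058) for x,y in [(105,235),(145,330),(255,160),(300,255)]]
print("clip",np.round(H,4),np.mean(H,0))
for a,b in [(1,0),(3,2),(2,0),(3,1)]: e=H[b]-H[a];print(np.degrees(np.arctan2(e[1],e[0])),np.linalg.norm(e))
print(shift(np.r_[np.mean(H,0)[:2],.17]))
w=cam("wrist");st=readout.read_state();print(proj(w,[st["position"],[.4376,.231,.05]]))
E
```

```text
stud top [ 0.62783621 -0.11551417  0.096     ] scene [ 0.6314899  -0.11284598  0.096     ] tri [ 0.62848283 -0.1143128   0.09312621]
tabs [array([0.65586947, 0.0255698 , 0.092     ]), array([0.60515558, 0.02584764, 0.092     ])] [0.63051252 0.02570872 0.092     ]
lid [[ 0.6838  0.0262  0.066 ]
 [ 0.6818 -0.1709  0.066 ]
 [ 0.5774 -0.1694  0.066 ]
 [ 0.5791  0.0268  0.066 ]]
-90.56175171139506 0.19708444297614042
-90.49420470328947 0.1962141957540116
179.6863958602776 0.10469646475758772
179.20956616678808 0.10446499457350282
clip [[0.4422 0.2491 0.058 ]
 [0.4195 0.2393 0.058 ]
 [0.4598 0.2134 0.058 ]
 [0.437  0.2024 0.058 ]] [0.43962154 0.22603131 0.058     ]
23.426404707520184 0.024775346502546806
25.736865517235177 0.025324812352913166
116.28627352375788 0.03984537213573708
115.47378149592915 0.04084276962108736
[ 0.17635991 -1.4901771  -0.77738376]
[[316.082185   234.72595683]
 [206.82883772 396.24701323]]
```

```bash
python3 -m inch '[[0,-0.8,-0.42,-0.07,-1],[0,-0.8,-0.42,-0.07,-1],[0,-0.8,-0.42,-0.07,-1],[0,-0.8,-0.42,-0.07,-1]]' 20; python3 - <<'E'
from h import *
s=readout.read_state();R=Rn.from_quat(s["tool_rot"]).as_matrix();print(R.round(3),s["joints"].round(2))
print("z ang",np.degrees(np.arctan2(R[1,2],R[0,2])),shift([.4396,.226,.15]))
E
```

```text
time: 0.8
position: [0.347, 0.3492, 0.2056]
tool_rot: [-0.499, 0.501, 0.499, 0.502]
contact_force: [1.1, 0.9, -0.0]
finger_gap: 1.002
[[ 0.001 -1.     0.005]
 [ 0.     0.005  1.   ]
 [-1.    -0.001  0.   ]] [ 0.67 -0.04  1.5  -0.    1.68 -0.89]
z ang 89.70307341552429 [ 0.27818662 -0.46579929 -0.61355569]
```

```bash
python3 -m inch '[[0.27,-0.46,-0.62,-0.07,-1],[0.27,-0.46,-0.62,-0.07,-1],[0.27,-0.46,-0.62,-0.07,-1],[0.27,-0.46,-0.62,-0.07,-1],[0.27,-0.46,-0.62,-0.07,-1]]' 20; python3 - <<'E'
from h import *
d=cam("wrist");cv2.imwrite("pics/w1.png",d["img"])
s=readout.read_state();R=Rn.from_quat(s["tool_rot"]).as_matrix();print(s["position"])
print("z ang",np.degrees(np.arctan2(R[1,2],R[0,2])))
E
```

```text
time: 1.3
position: [0.4379, 0.2226, 0.1496]
tool_rot: [-0.594, 0.384, 0.595, 0.382]
contact_force: [-0.7, -0.3, 0.5]
finger_gap: 1.001
[0.4373473  0.22442726 0.15066404]
z ang 114.46483798558732
```

View pics/w1.png

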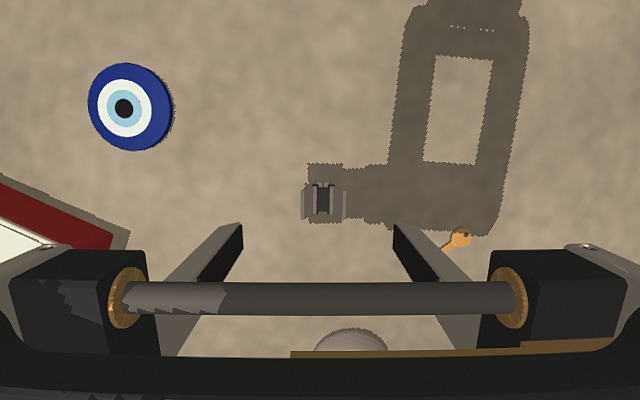

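The clip is at about (324,201) between the fingers and looks well aligned. The coaster is at (130,107), well clear. I'll zoom in.

```bash
python3 - <<'E'
import cv2
im=cv2.imread("pics/w1.png");cv2.imwrite("pics/w1c.png",cv2.resize(im[170:235,290:360],None,fx=9,fy=9,interpolation=cv2.INTER_CUBIC))
E
```

```text
(no output)
```

View pics/w1c.png

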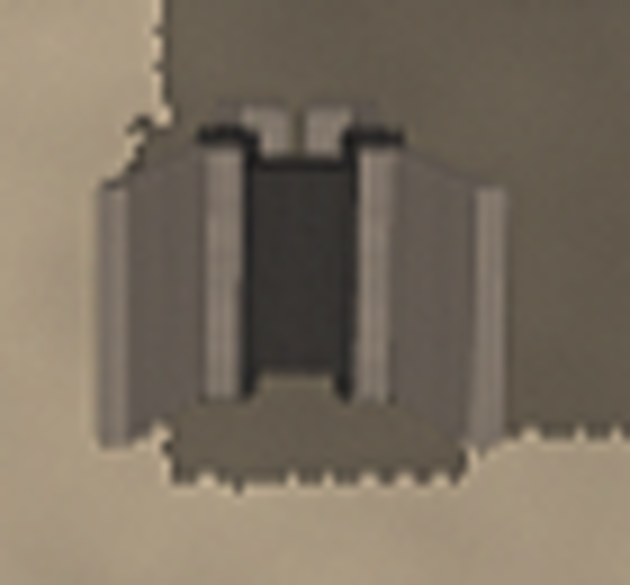

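```bash
python3 - <<'E'
from h import *
d=cam("wrist")
c=lambda x,y:(290+(x+.5)/9-.5,170+(y+.5)/9-.5)
H=[onz(d,c(x,y),.058) for x,y in [(98,185),(98,448),(507,185),(505,448)]]
m=np.mean(H,0);print(np.round(H,4),m)
for a,b in [(0,1),(2,3),(0,2),(1,3)]: e=H[b]-H[a];print(np.degrees(np.arctan2(e[1],e[0])),np.linalg.norm(e))
s=readout.read_state();print(s["position"],shift(np.r_[m[:2],.030]))
E
```

```text
[[0.4353 0.2063 0.058 ]
 [0.4608 0.2175 0.058 ]
 [0.418  0.2441 0.058 ]
 [0.4432 0.2561 0.058 ]] [0.43931305 0.23100614 0.058     ]
23.806137267699285 0.027909934597132313
25.339109716458893 0.02791691189797585
114.54688689044525 0.04161875946620168
114.53790521975259 0.04236557603642157
[0.4371728  0.22558323 0.15148247] [ 0.6074233  -0.02121658  0.01965368]
```

```bash
python3 -m inch '[[0.2,-0.01,0.018,0,-1],[0.4,-0.01,0.018,0,-1],[0.6,-0.01,0.018,0,-1],[0.61,-0.01,0.018,0,-1],[0.61,-0.01,0.018,0,-1]]' 20; python3 - <<'E'
from h import *
d=cam("wrist");cv2.imwrite("pics/w2.png",d["img"])
s=readout.read_state();print(s["position"],s["contact_force"])
E
```

```text
time: 1.9
position: [0.437, 0.2308, 0.03]
tool_rot: [-0.595, 0.381, 0.596, 0.381]
contact_force: [0.5, -0.2, 0.2]
finger_gap: 0.998
[0.43847639 0.23113077 0.03160864] [0.60519162 0.51144052 0.04574803]
```

View pics/w2.png

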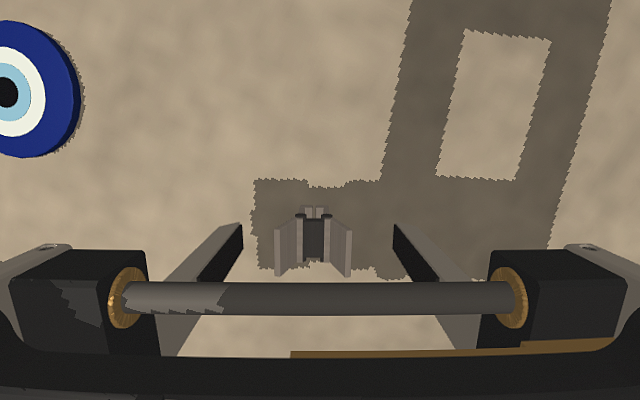

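```bash
python3 -m inch '[[0,0,0,0,1],[0,0,0,0,1],[0,0,0,0,1],[0,0,0,0,1],[0,0,0,0,1]]' 22;python3 -m inch '[[0,0,0,0,1],[0,0,0,0,1],[0,0,0,0,1]]' 22; python3 - <<'E'
from h import *
d=cam("wrist");cv2.imwrite("pics/w3.png",d["img"])
s=readout.read_state();print(s["position"],s["contact_force"],s["finger_gap"]*94)
E
```

```text
time: 2.45
position: [0.4377, 0.2297, 0.0298]
tool_rot: [0.595, -0.381, -0.595, -0.382]
contact_force: [0.2, 0.8, -1.1]
finger_gap: 0.609
time: 2.75
position: [0.4387, 0.2293, 0.0309]
tool_rot: [0.596, -0.381, -0.594, -0.382]
contact_force: [-0.6, -2.4, 9.4]
finger_gap: 0.354
[0.43906692 0.22934678 0.03142422] [-0.17866701 -5.6828235  14.17183686] 29.914087044825216
```

View pics/w3.png

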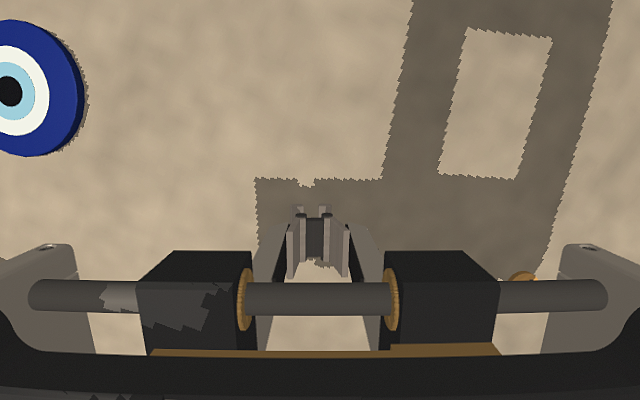

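```bash
python3 -m inch '[[-0.01,0,0,0,1],[-0.02,0,0,0,1],[-0.02,0,0,0,1],[-0.02,0,0,0,1],[-0.02,0,0,0,1]]' 22; python3 - <<'E'
from h import *
d=cam("wrist");cv2.imwrite("pics/w4.png",d["img"][150:350,180:460].repeat(2,0).repeat(2,1))
s=readout.read_state();print(s["position"],s["contact_force"],s["finger_gap"]*94)
E
```

```text
time: 3.3
position: [0.4371, 0.2297, 0.033]
tool_rot: [-0.595, 0.382, 0.596, 0.381]
contact_force: [-0.7, -0.2, -0.6]
finger_gap: 0.253
[0.43718447 0.22969419 0.03301078] [ 0.12336501 -0.28912259 -0.21678134] 23.787503261580145
```

View pics/w4.png

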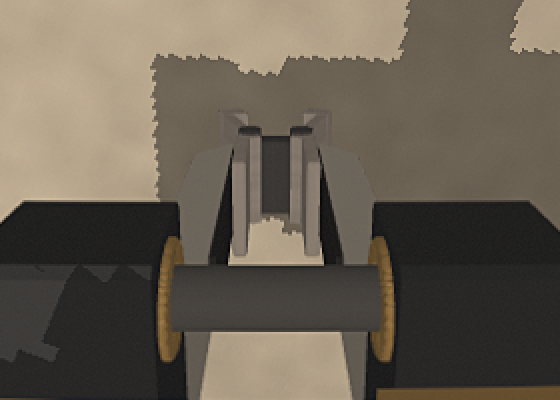

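Gap 23.8 mm means the clip is squeezed to its stop with the jaws open. I'll lift, then check how it sits in the grip.

```bash
python3 -m inch '[[-0.2,0,0,0,1],[-0.4,0,0,0,1],[-0.6,0,0,0,1],[-0.8,0,0,0.02,1],[-0.8,0,0,0.07,1]]' 22; python3 - <<'E'
from h import *
d=cam("wrist");cv2.imwrite("pics/w5.png",d["img"][150:350,180:460].repeat(2,0).repeat(2,1))
s=readout.read_state();print(s["position"],s["contact_force"],s["finger_gap"]*94)
E
```

```text
time: 3.85
position: [0.4406, 0.231, 0.2006]
tool_rot: [0.538, -0.457, -0.534, -0.465]
contact_force: [0.2, 0.3, 0.1]
finger_gap: 0.252
[0.43932203 0.23054872 0.19745461] [ 0.2247382  -0.28443131 -0.96419503] 23.60556850352463
```

View pics/w5.png

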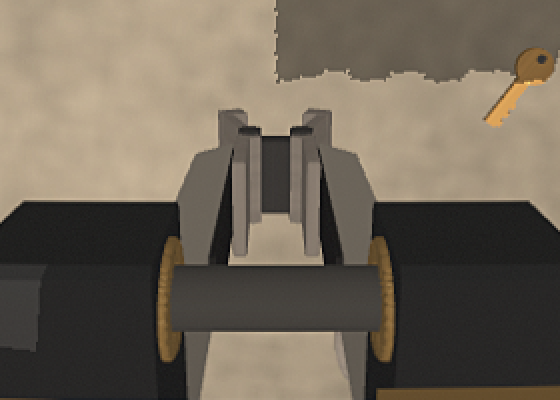

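```bash
python3 - <<'E'
from h import *
d=cam("wrist");s=readout.read_state();R=Rn.from_quat(s["tool_rot"]).as_matrix();p=s["position"]
print(np.degrees(np.arctan2(R[1,2],R[0,2])),p)
cv2.imwrite("pics/w6.png",cv2.resize(d["img"][195:285,280:355],None,fx=7,fy=7,interpolation=cv2.INTER_CUBIC))
c=lambda x,y:(180+x/2-.25,150+y/2-.25)
for h in [.02,.025,.03,.035]:
    P=[R.T@(onz(d,c(*q),p[2]+h)-p)*1000 for q in [(232,255),(322,255),(234,150),(320,150)]]
    print(h,np.round(P,1).tolist())
E
```

```text
98.91462351170101 [0.43819599 0.23007078 0.19502485]
0.02 [[-19.9, -21.5, -12.3], [-19.9, -21.7, 14.1], [-20.0, 10.9, -10.9], [-20.0, 10.7, 13.2]]
0.025 [[-25.0, -18.8, -11.9], [-24.9, -19.1, 13.7], [-25.0, 12.5, -10.5], [-25.0, 12.3, 12.8]]
0.03 [[-30.0, -16.2, -11.5], [-29.9, -16.4, 13.3], [-30.1, 14.2, -10.2], [-30.0, 14.0, 12.4]]
0.035 [[-35.0, -13.5, -11.1], [-34.9, -13.8, 12.9], [-35.1, 15.8, -9.8], [-35.0, 15.6, 12.0]]
```

View pics/w6.png

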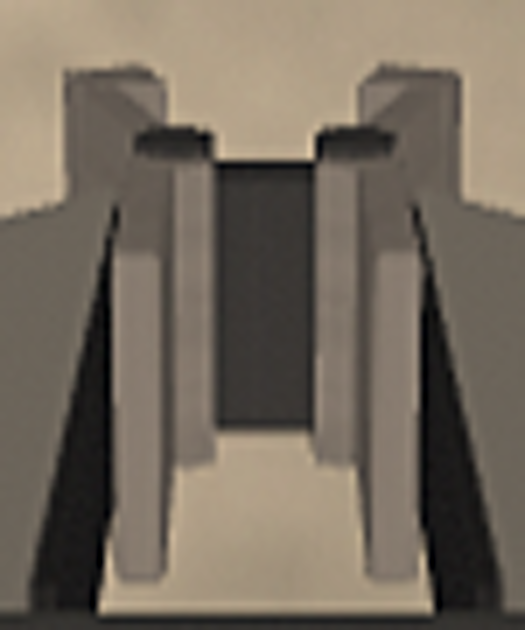

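```bash
python3 - <<'E'
from h import *
d=cam("wrist");s=readout.read_state();R=Rn.from_quat(s["tool_rot"]).as_matrix();p=s["position"]
print(np.degrees(np.arctan2(R[1,2],R[0,2])),p)
c=lambda x,y:(280+x/7-.43,195+y/7-.43)
for h in [.02,.025,.03,.035]:
    P=np.array([R.T@(onz(d,c(*q),p[2]+h)-p)*1000 for q in [(115,580),(420,580),(115,250),(418,250)]])
    print(h,np.round(P,1).tolist(),P.mean(0).round(1))
print(shift([.6305,.0257,.195]))
E
```

```text
99.06730085354667 [0.43740639 0.22971597 0.19330952]
0.02 [[-20.0, -20.9, -12.1], [-20.0, -20.9, 13.4], [-20.0, 8.1, -11.5], [-20.0, 8.1, 12.7]] [-20.   -6.4   0.6]
0.025 [[-25.0, -18.3, -11.7], [-25.0, -18.3, 13.0], [-25.0, 9.9, -11.1], [-25.0, 9.8, 12.4]] [-25.   -4.2   0.6]
0.03 [[-30.0, -15.6, -11.3], [-30.0, -15.7, 12.6], [-30.0, 11.6, -10.8], [-30.0, 11.6, 12.0]] [-30.   -2.    0.6]
0.035 [[-35.0, -13.0, -10.9], [-35.0, -13.0, 12.2], [-35.0, 13.4, -10.4], [-35.0, 13.3, 11.6]] [-35.    0.2   0.6]
[-0.00862398 -0.79264314 -1.15948498]
```

Handle tops sit about 26 mm above the TCP, and the clip is about 4 mm off-centre along tool y. Next I'll hover near the tabs and look from the wrist camera.

```bash
python3 -m inch '[[0.07,-0.54,-1,0.027,1],[0.07,-0.54,-1,0.027,1],[0.07,-0.54,-1,0.027,1],[0.07,-0.54,-1,0.027,1],[0.07,-0.54,-1,0.027,1]]' 22; python3 - <<'E'
from h import *
s=readout.read_state();R=Rn.from_quat(s["tool_rot"]).as_matrix();print(s["position"],np.degrees(np.arctan2(R[1,2],R[0,2])),s["finger_gap"]*94)
print(shift([.58,.0257,.18]))
E
```

```text
time: 4.5
position: [0.5755, 0.0456, 0.1764]
tool_rot: [-0.496, 0.505, 0.497, 0.502]
contact_force: [-0.7, 0.8, -0.5]
finger_gap: 0.25
[0.5755173  0.04556214 0.17635952] 89.19710200268459 23.546786511988607
[-0.01822111 -0.02371987 -0.09900336]
```

```bash
python3 -m inch '[[0,0,-0.1,0,1],[0,0,-0.1,0,1],[0,0,-0.1,0,1]]' 22; python3 - <<'E'
from h import *
d=cam("wrist");cv2.imwrite("pics/w7.png",d["img"]);np.savez("w7.npz",**{k:d[k] for k in["K","D","R","t"]})
s=readout.read_state();R=Rn.from_quat(s["tool_rot"]).as_matrix();print(s["position"],np.degrees(np.arctan2(R[1,2],R[0,2])),s["finger_gap"]*94)
print(proj(d,[[.6305,.0257,.092],[.628,-.1155,.096]]))
E
```

```text
time: 4.8
position: [0.5741, 0.0291, 0.1778]
tool_rot: [-0.496, 0.504, 0.498, 0.503]
contact_force: [-0.2, -0.0, -0.1]
finger_gap: 0.251
[0.57416416 0.02960422 0.17838542] 89.26647308314652 23.691145516147476
[[314.09456206 260.11403569]
 [164.29398037 260.39594525]]
```

View pics/w7.png

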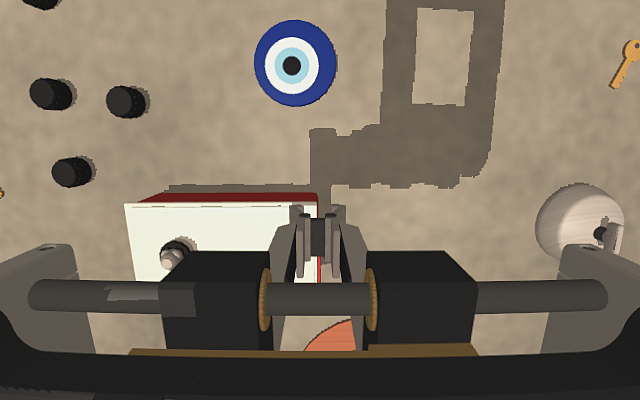

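The red tab line shows at about (318,270) and the stud top at (171,258), both roughly 5 px right of the top-camera prediction. I'll move out in x for an unobstructed look.

```bash
python3 -m inch '[[0,-0.5,0,0,1],[0,-0.5,0,0,1],[0,-0.5,0,0,1],[0,-0.5,0,0,1],[0,-0.5,0,0,1]]' 22; python3 - <<'E'
from h import *
d=cam("wrist");cv2.imwrite("pics/w8.png",d["img"])
s=readout.read_state();R=Rn.from_quat(s["tool_rot"]).as_matrix();print(s["position"],np.degrees(np.arctan2(R[1,2],R[0,2])),s["finger_gap"]*94)
print(proj(d,[[.6305,.0257,.092],[.628,-.1155,.096]]))
im=d["img"];cv2.imwrite("pics/w8a.png",cv2.resize(im[130:240,280:360],None,fx=5,fy=5,interpolation=cv2.INTER_CUBIC))
cv2.imwrite("pics/w8b.png",cv2.resize(im[130:230,110:210],None,fx=5,fy=5,interpolation=cv2.INTER_CUBIC))
E
```

```text
time: 5.35
position: [0.674, 0.0286, 0.1803]
tool_rot: [-0.497, 0.503, 0.497, 0.503]
contact_force: [-0.4, 0.2, -0.6]
finger_gap: 0.257
[0.67402215 0.02837125 0.18118406] 89.26015717741969 23.912103644895936
[[313.12154626 152.81841119]
 [151.87200251 152.79905308]]
```

View pics/w8.png

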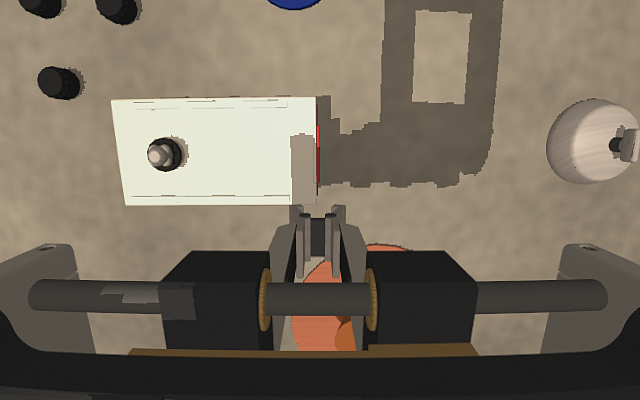

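View pics/w8a.png

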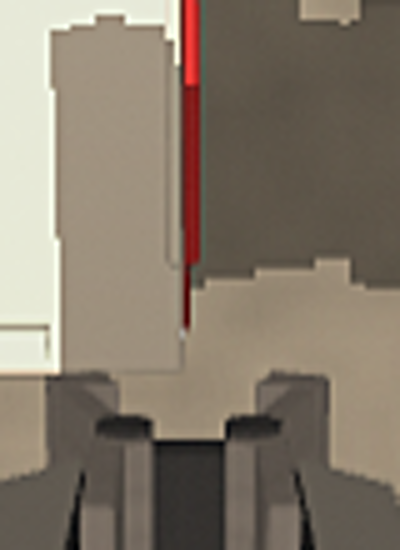

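View pics/w8b.png

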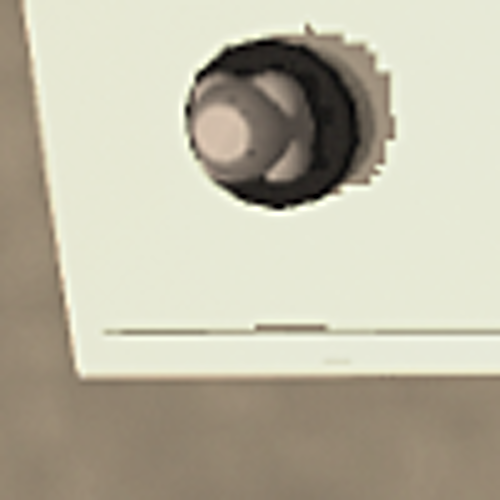

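```bash
python3 - <<'E'
from h import *
d=cam("wrist");im=d["img"].astype(int);s=readout.read_state();print(s["position"])
m=(im[...,2]-im[...,1]>60)&(im[...,2]-im[...,0]>60)
m[:,:310]=0;m[:,324:]=0;m[:100]=0;m[200:]=0
for r in range(100,200,4): print(r,np.flatnonzero(m[r]),end=' ')
print()
P=onz(d,(316.1,153.5),.092);S=onz(d,(153.6,155.6),.096)
print("tab",P,"ends",onz(d,(316.1,125),.092),onz(d,(316.1,182),.092),"stud",S,"dist",P-S)
print("cmd est")
# jaw positions: crop cols 45..330 at tip; 
R=Rn.from_quat(s["tool_rot"]).as_matrix()
c=lambda x,y:(280+x/5-.4,130+y/5-.4)
for h in [-.035,-.03,-.025]:print(h,[(R.T@(onz(d,c(*q),s["position"][2]+h)-s["position"])*1000).round(1) for q in [(47,375),(328,375),(118,378),(256,375)]])
E
```

```text
[0.67405291 0.02814073 0.18169346]
100 [] 104 [] 108 [317] 112 [317] 116 [317] 120 [317] 124 [] 128 [317 318 319] 132 [317 318 319] 136 [317 318 319] 140 [317 318 319] 144 [317 318 319] 148 [317 318 319] 152 [317 318 319] 156 [317 318 319] 160 [317 318 319] 164 [317 318 319] 168 [317 318 319] 172 [317 318 319] 176 [317 318 319] 180 [317 318 319] 184 [317] 188 [317] 192 [317] 196 [] 
tab [0.63130353 0.02807894 0.092     ] ends [0.60684275 0.02838588 0.092     ] [0.65673988 0.02775871 0.092     ] stud [ 0.63059019 -0.11495408  0.096     ] dist [ 0.00071334  0.14303302 -0.004     ]
cmd est
-0.035 [array([ 35. ,  10.4, -20.1]), array([35. , 10.5, 20.8]), array([35. , 10. , -9.7]), array([35. , 10.5, 10.4])]
-0.03 [array([ 30. ,  11.7, -19.6]), array([30. , 11.7, 20.4]), array([30. , 11.3, -9.5]), array([30. , 11.7, 10.1])]
-0.025 [array([ 25. ,  12.9, -19.1]), array([25. , 13. , 19.9]), array([25. , 12.5, -9.3]), array([25. , 13. ,  9.9])]
```

The tabs measure 49.9 mm long with their centre at (0.6313, 0.0281), and the stud-to-tab distance is 143 mm. Both match the description. Moving over the tabs and lowering.

```bash
python3 -m inch '[[0,0.23,0,0,1],[0,0.23,0,0,1],[0,0.23,0,0,1],[0.1,0.23,0,0,1],[0.1,0.23,0,0,1]]' 22; python3 - <<'E'
from h import *
d=cam("wrist");cv2.imwrite("pics/w9.png",cv2.resize(d["img"][130:300,240:400],None,fx=4,fy=3.5,interpolation=cv2.INTER_CUBIC))
s=readout.read_state();print(s["position"]);print(shift([.628,.0278,.107]))
E
```

```text
time: 5.95
position: [0.6286, 0.0281, 0.1595]
tool_rot: [-0.496, 0.504, 0.496, 0.504]
contact_force: [-0.8, -0.2, -0.8]
finger_gap: 0.252
[0.62904742 0.02806543 0.16026005]
[ 0.26629485  0.00547999 -0.00142558]
```

View pics/w9.png

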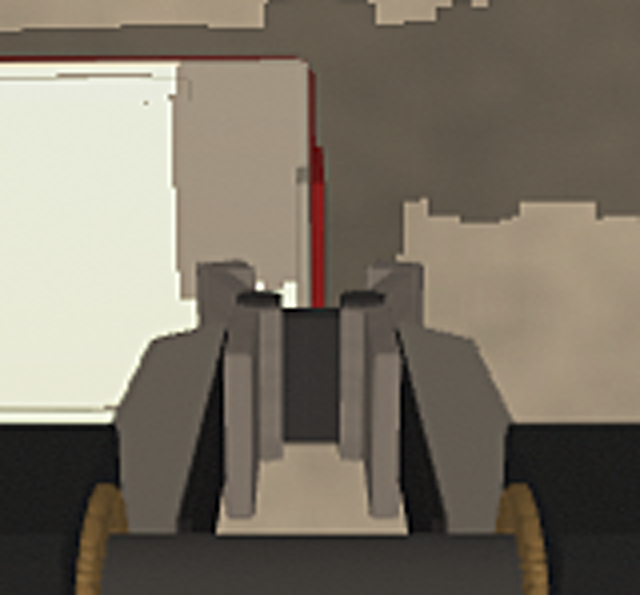

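The tabs (centre col 311 in the crop) lie midway between the jaws (col 310). Lowering over them.

```bash
python3 -m inch '[[0.08,0,0,0,1],[0.14,0,0,0,1],[0.19,0,0,0,1],[0.23,0,0,0,1],[0.26,0,0,0,1]]' 22; python3 -m inch '[[0,0,0,0,1],[0,0,0,0,1]]'; python3 - <<'E'
from h import *
d=cam("wrist");cv2.imwrite("pics/w10.png",cv2.resize(d["img"][130:300,240:400],None,fx=4,fy=3.5,interpolation=cv2.INTER_CUBIC))
s=readout.read_state();print(s["position"],s["contact_force"]);print(shift([.628,.0278,.107]))
E
```

```text
time: 6.5
position: [0.6288, 0.028, 0.1068]
tool_rot: [-0.496, 0.504, 0.497, 0.503]
contact_force: [0.1, -0.5, -1.0]
finger_gap: 0.249
time: 6.7
position: [0.629, 0.028, 0.1077]
tool_rot: [-0.496, 0.504, 0.496, 0.504]
contact_force: [0.8, 0.1, -0.4]
finger_gap: 0.253
[0.62921395 0.0280364  0.10802648] [ 0.09905822 -0.12047373 -0.43210328]
[ 0.00512659  0.00605693 -0.00126978]
```

View pics/w10.png

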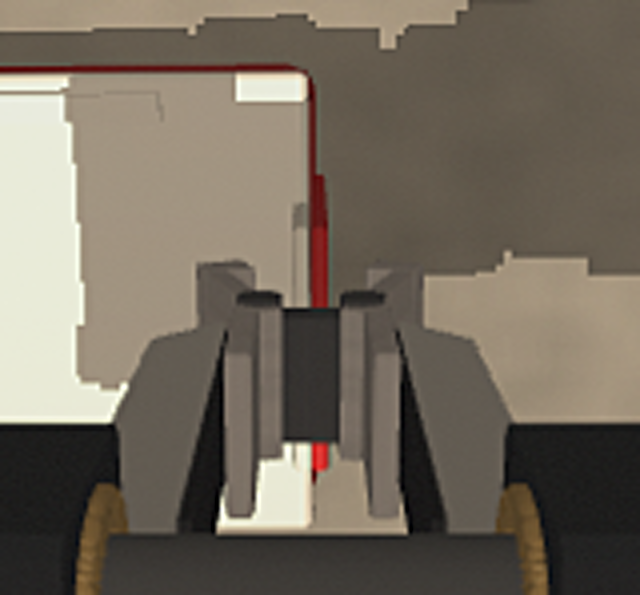

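```bash
python3 -m inch '[[0.01,0.005,0,0,1],[0.01,0.005,0,0,0.35],[0.01,0.005,0,0,0.2],[0.01,0.005,0,0,0.05],[0.01,0.005,0,0,-0.2]]' 22; python3 -m inch '[[0,0,0,0,-0.3],[0,0,0,0,-0.3],[0,0,0,0,-0.3],[0,0,0,0,-0.3]]'; python3 - <<'E'
from h import *
d=cam("wrist");cv2.imwrite("pics/w11.png",cv2.resize(d["img"][130:300,240:400],None,fx=4,fy=3.5,interpolation=cv2.INTER_CUBIC))
s=readout.read_state();print(s["position"],s["contact_force"])
E
```

```text
time: 7.25
position: [0.628, 0.0281, 0.1058]
tool_rot: [-0.497, 0.503, 0.496, 0.504]
contact_force: [0.9, 0.7, 0.7]
finger_gap: 0.524
time: 7.65
position: [0.6279, 0.0281, 0.1055]
tool_rot: [-0.496, 0.504, 0.496, 0.504]
contact_force: [-0.0, -0.1, -0.0]
finger_gap: 0.651
[0.62788089 0.02805274 0.10546362] [ 0.29379427 -0.10494245 -0.27105258]
```

View pics/w11.png

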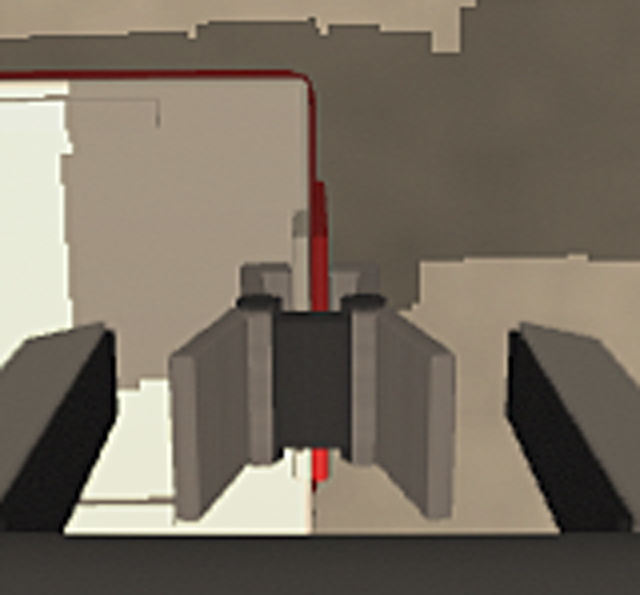

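The clip is clamped on both tabs and the fingers are clear of the handles. Rising and checking.

```bash
python3 -m inch '[[-0.1,0,0,0,-0.3],[-0.3,0,0,0,-0.3],[-0.5,0,0,0,-0.3],[-0.5,0,0,0,-0.3]]'; python3 - <<'E'
from h import *
d=cam("wrist");w=cv2.resize(d["img"][130:300,240:400],None,fx=2.5,fy=2.5)
c=cam("scene")["img"];w2=cv2.resize(c[210:285,250:350],None,fx=4,fy=5.666,interpolation=cv2.INTER_CUBIC)
cv2.imwrite("pics/w12.png",np.hstack([w,w2]))
s=readout.read_state();print(s["position"]);print(shift([.4744,-.182,.16]))
E
```

```text
time: 8.1
position: [0.631, 0.0279, 0.2137]
tool_rot: [-0.5, 0.5, 0.493, 0.507]
contact_force: [0.6, -0.2, 1.9]
finger_gap: 0.655
[0.6285609 0.0280226 0.2070934]
[ 0.23296338  0.75629425 -1.06116386]
```

View pics/w12.png

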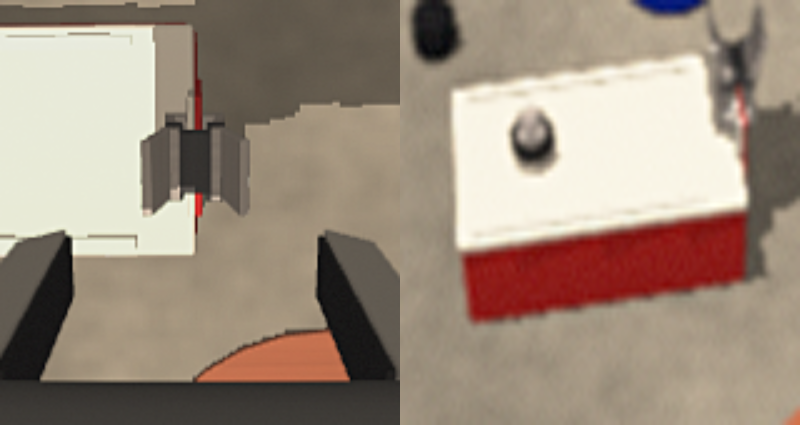

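```bash
python3 -m inch '[[0.1,0.75,-1,0,-0.3],[0.1,0.75,-1,0,-0.3],[0.1,0.75,-1,0,-0.3],[0.1,0.75,-1,0,-0.3],[0.1,0.75,-1,0,-0.3]]' ; python3 -m inch '[[0.1,0,-0.06,0,-0.3],[0.1,0,-0.06,0,-0.3],[0.1,0,-0.06,0,-0.3]]'; python3 - <<'E'
from h import *
d=cam("wrist");cv2.imwrite("pics/w13.png",d["img"])
s=readout.read_state();print(s["position"]);print(shift([.4744,-.182,.16]),proj(d,[[.4744,-.182,0.018]]))
E
```

```text
time: 8.7
position: [0.473, -0.1697, 0.1828]
tool_rot: [-0.495, 0.504, 0.498, 0.503]
contact_force: [0.2, -0.3, 0.5]
finger_gap: 0.654
time: 9.0
position: [0.4744, -0.1803, 0.1637]
tool_rot: [-0.495, 0.504, 0.498, 0.503]
contact_force: [-0.1, 0.2, -0.1]
finger_gap: 0.646
[ 0.47524265 -0.1801626   0.16471433]
[ 0.02356385  0.00404868 -0.00928049] [[315.24187672 189.21696853]]
```

View pics/w13.png

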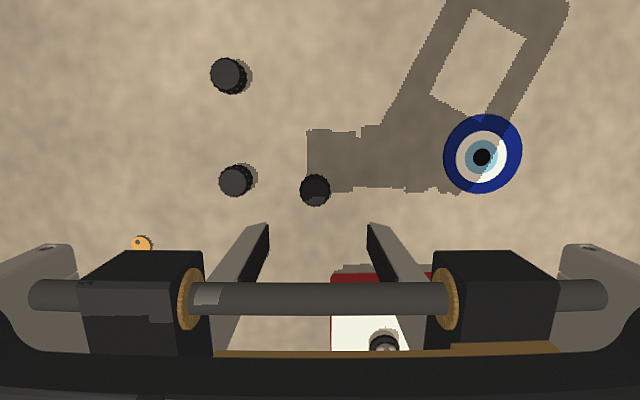

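The chosen cap is at (315,190), the farthest to robot-left. The other caps are at (236,180) and (228,76). Checking it in a close crop.

```bash
python3 - <<'E'
from h import *
d=cam("wrist");im=d["img"]
cv2.imwrite("pics/w14.png",cv2.resize(im[160:220,285:345],None,fx=9,fy=9,interpolation=cv2.INTER_CUBIC))
g=im.max(2);m=(g<60).astype(np.uint8)
n,l,st,c=cv2.connectedComponentsWithStats(m[160:222,285:345])
for i in range(1,n):
    if st[i,4]>100: print(c[i]+[285,160],st[i])
E
```

```text
[314.6121372  188.35092348] [ 15  13  31  32 758]
```

View pics/w14.png

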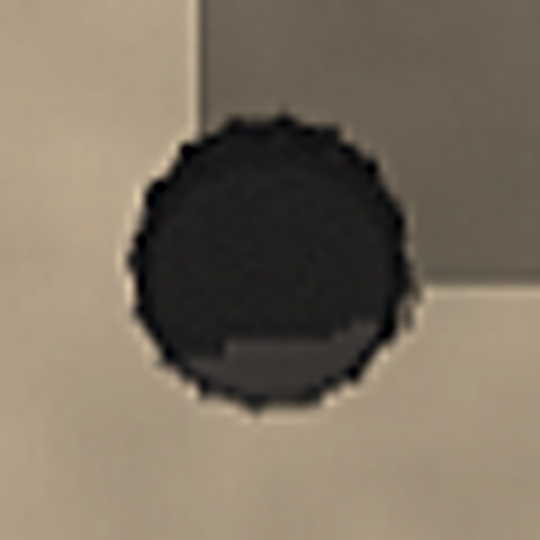

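```bash
python3 - <<'E'
from h import *
d=cam("wrist");C=onz(d,(314.7,188.8),.025)
s=readout.read_state();print(C,s["position"],shift(np.r_[C[:2],.0065]))
E
```

```text
[ 0.47467924 -0.18257433  0.025     ] [ 0.47604256 -0.18011384  0.16581675] [ 0.79657737  0.00697728 -0.01262012]
```

```bash
python3 -m inch '[[0.25,0.007,-0.013,0,-0.3],[0.5,0.007,-0.013,0,-0.3],[0.7,0.007,-0.013,0,-0.3],[0.78,0.007,-0.013,0,-0.3],[0.78,0.007,-0.013,0,-0.3]]' ; python3 -m inch '[[0,0,0,0,-0.3]]'; python3 - <<'E'
from h import *
d=cam("wrist");cv2.imwrite("pics/w15.png",d["img"][150:350,180:460].repeat(2,0).repeat(2,1))
s=readout.read_state();print(s["position"],s["contact_force"]);print(shift([.4747,-.1826,.007]))
E
```

```text
time: 9.65
position: [0.4722, -0.1815, 0.0066]
tool_rot: [-0.495, 0.504, 0.499, 0.502]
contact_force: [0.4, 0.0, 0.6]
finger_gap: 0.65
time: 9.75
position: [0.475, -0.1833, 0.0105]
tool_rot: [-0.497, 0.503, 0.496, 0.503]
contact_force: [1.1, 0.7, 0.1]
finger_gap: 0.648
[ 0.47566457 -0.18383735  0.01145051] [0.32630856 0.19905147 0.29539435]
[0.02222836 0.00497343 0.00615435]
```

View pics/w15.png

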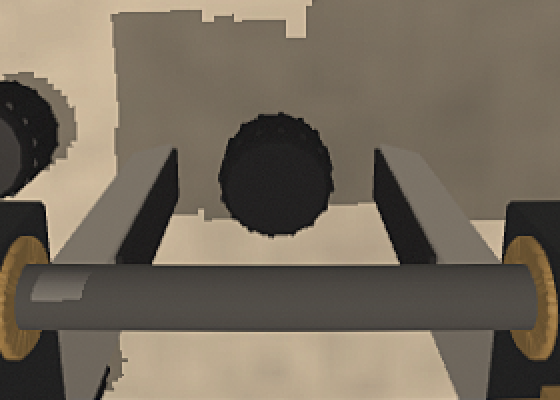

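```bash
python3 -m inch '[[0.015,0.004,0.004,0,-0.3],[0.015,0.004,0.004,0,-0.3],[0.015,0.004,0.004,0,1],[0.015,0.004,0.004,0,1],[0.015,0.004,0.004,0,1]]' 40; python3 -m inch '[[0,0,0,0,1],[0,0,0,0,1],[0,0,0,0,1],[0,0,0,0,1]]'; python3 - <<'E'
from h import *
d=cam("wrist");cv2.imwrite("pics/w16.png",d["img"][150:350,180:460].repeat(2,0).repeat(2,1))
s=readout.read_state();print(s["position"],s["contact_force"],s["finger_gap"]*94)
E
```

```text
time: 10.3
position: [0.4732, -0.183, 0.0068]
tool_rot: [-0.497, 0.504, 0.496, 0.504]
contact_force: [0.2, 0.5, -0.7]
finger_gap: 0.429
time: 10.7
position: [0.4731, -0.1829, 0.0066]
tool_rot: [-0.496, 0.504, 0.496, 0.504]
contact_force: [-0.1, 0.5, 1.1]
finger_gap: 0.345
[ 0.47311992 -0.18293183  0.0066262 ] [-0.21742819  0.303976    1.55391102] 32.63119726124355
```

View pics/w16.png

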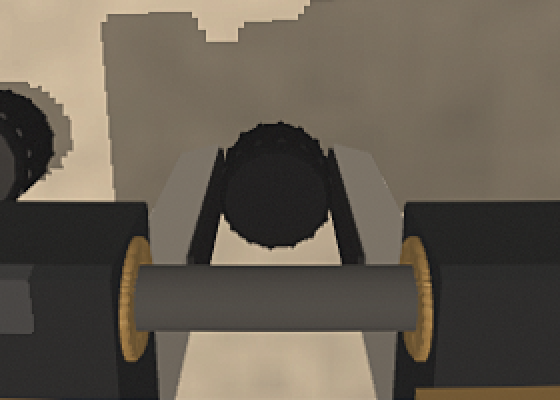

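```bash
python3 -m inch '[[-0.2,0,0,0,1],[-0.45,0,0,0,1],[-0.7,0,0,0,1],[-0.75,0,0,0,1],[-0.75,0,0,0,1]]' 50; python3 - <<'E'
from h import *
d=cam("wrist");cv2.imwrite("pics/w17.png",cv2.resize(d["img"][195:290,270:365],None,fx=6,fy=6,interpolation=cv2.INTER_CUBIC))
s=readout.read_state();R=Rn.from_quat(s["tool_rot"]).as_matrix();p=s["position"];print(p,s["contact_force"],s["finger_gap"]*94)
print(shift([.69,-.115,.16]))
E
```

```text
time: 11.25
position: [0.4745, -0.1836, 0.1593]
tool_rot: [-0.498, 0.503, 0.494, 0.504]
contact_force: [0.0, 0.2, -1.4]
finger_gap: 0.343
[ 0.47317208 -0.18291029  0.15647545] [-0.18324075 -0.30920552 -1.52106715] 32.36447605424361
[-0.01697583 -1.07913562  0.35516554]
```

View pics/w17.png

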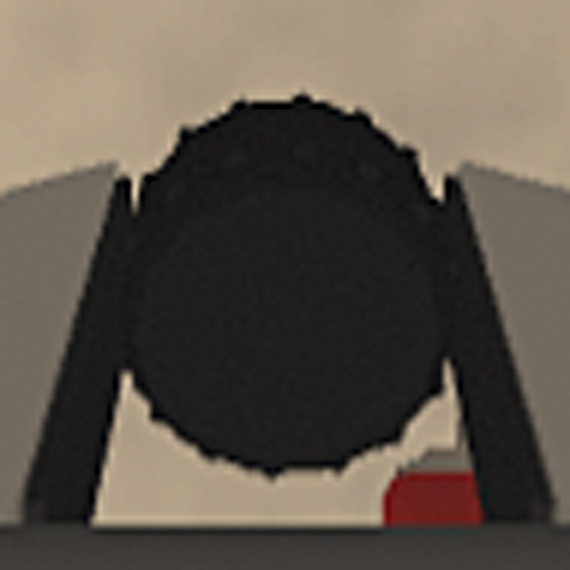

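```bash
python3 - <<'E'
from h import *
d=cam("wrist");s=readout.read_state();R=Rn.from_quat(s["tool_rot"]).as_matrix();p=s["position"]
c=lambda x,y:(270+x/6-.42,195+y/6-.42)
for q in [(288,318),(122,300),(446,300),(288,470)]: print((R.T@(onz(d,c(*q),p[2]+.0184)-p)*1000).round(1))
E
python3 -m inch '[[-0.12,-1,0.35,0,1],[-0.12,-1,0.35,0,1],[-0.12,-1,0.35,0,1],[-0.12,-1,0.35,0,1],[-0.12,-1,0.35,0,1]]'; python3 -m inch '[[0,0,0,0,1],[0,0,0,0,1],[0,0,0,0,1]]'; python3 - <<'E'
from h import *
d=cam("wrist");im=d["img"];cv2.imwrite("pics/w18.png",im)
s=readout.read_state();print(s["position"])
u,v=proj(d,[[.6306,-.115,.096]])[0].round().astype(int);print(u,v)
cv2.imwrite("pics/w18c.png",cv2.resize(im[v-40:v+40,u-40:u+40],None,fx=7,fy=7,interpolation=cv2.INTER_CUBIC))
E
```

```text
[-18.4  -3.    0.1]
[-18.4  -1.2 -15.7]
[-18.4  -1.1  15.2]
[-18.4 -18.9   0.2]
time: 11.85
position: [0.6762, -0.1131, 0.1746]
tool_rot: [-0.495, 0.504, 0.499, 0.502]
contact_force: [-0.2, -0.5, 0.1]
finger_gap: 0.339
time: 12.15
position: [0.6725, -0.1163, 0.1793]
tool_rot: [-0.495, 0.504, 0.497, 0.503]
contact_force: [-0.0, -0.6, -1.6]
finger_gap: 0.345
[ 0.67270211 -0.11640394  0.18005599]
318 155
```

View pics/w18.png

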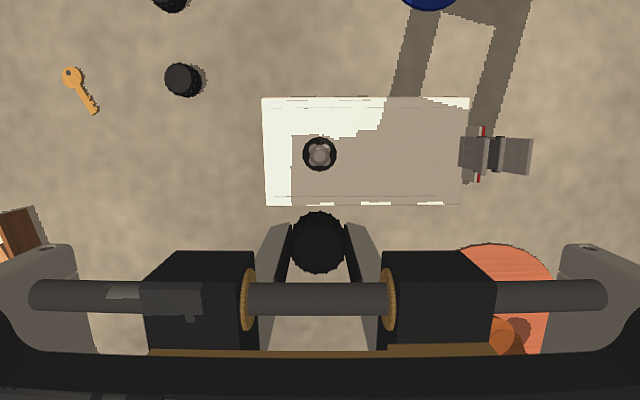

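View pics/w18c.png

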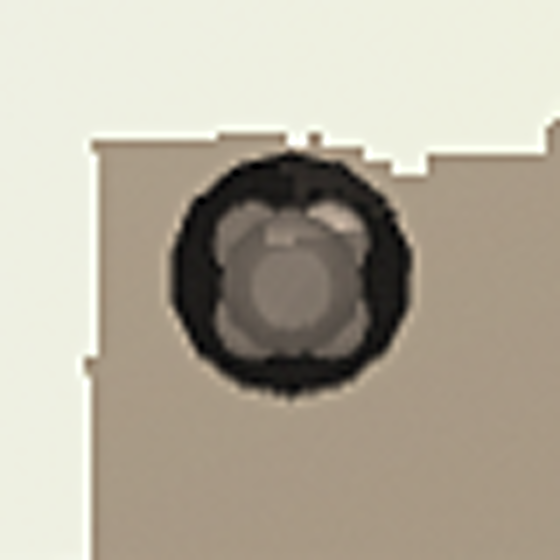

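The clip stands on the tabs at (495,155). The stud top is at about (319,156). Computing the offset for the cap.

```bash
python3 - <<'E'
from h import *
d=cam("wrist");S=onz(d,(319.1,155.7),.096);G=onz(d,(319.1,153.6),.080)
s=readout.read_state();R=Rn.from_quat(s["tool_rot"]).as_matrix();p=s["position"]
print(S,G,p)
off=R@np.array([0,-.002,0.]);T=(S+G)/2-off;T[2]=.125;print(T,shift(T))
E
```

```text
[ 0.6312192  -0.11396213  0.096     ] [ 0.63069893 -0.11387835  0.08      ] [ 0.67289671 -0.11644269  0.18057978]
[ 0.62895931 -0.11388896  0.125     ] [0.27801354 0.21971565 0.0093129 ]
```

```bash
python3 -m inch '[[0,0.22,0.01,0,1],[0,0.22,0.01,0,1],[0.15,0.22,0.01,0,1],[0.25,0.22,0.01,0,1],[0.25,0.22,0.01,0,1]]' 50; python3 -m inch '[[0,0,0,0,1],[0,0,0,0,1],[0,0,0,0,1]]'; python3 - <<'E'
from h import *
d=cam("wrist");im=d["img"];cv2.imwrite("pics/w19.png",cv2.resize(im[140:300,220:420],None,fx=4,fy=3.5,interpolation=cv2.INTER_CUBIC))
s=readout.read_state();print(s["position"]);print(shift([.6288,-.1139,.0895]))
c=cam("scene")["img"];cv2.imwrite("pics/s19.png",cv2.resize(c[190:270,240:350],None,fx=7,fy=7,interpolation=cv2.INTER_CUBIC))
E
```

```text
time: 12.75
position: [0.6279, -0.1131, 0.1278]
tool_rot: [-0.495, 0.505, 0.498, 0.503]
contact_force: [0.4, -0.5, -0.1]
finger_gap: 0.342
time: 13.05
position: [0.6312, -0.1135, 0.1327]
tool_rot: [-0.497, 0.503, 0.495, 0.504]
contact_force: [-0.2, 0.5, -0.1]
finger_gap: 0.34
[ 0.63099396 -0.11343418  0.13234177]
[ 0.21417703  0.01157142 -0.0023454 ]
```

View pics/w19.png

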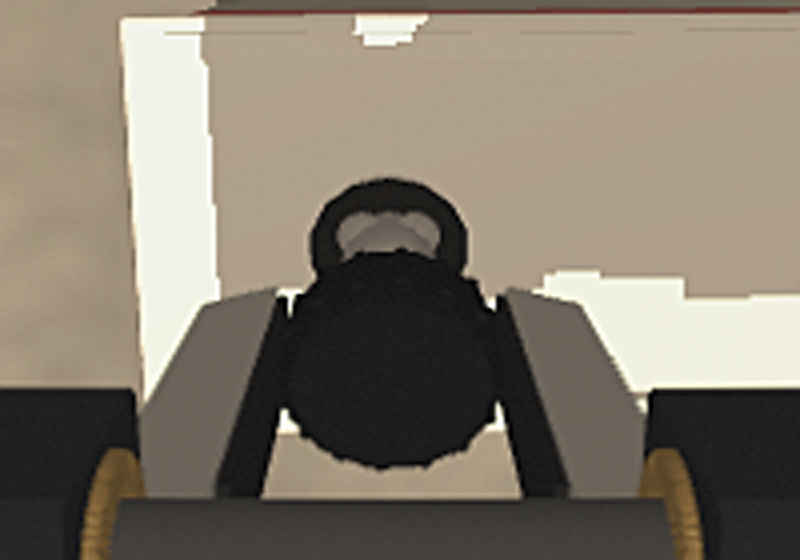

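View pics/s19.png

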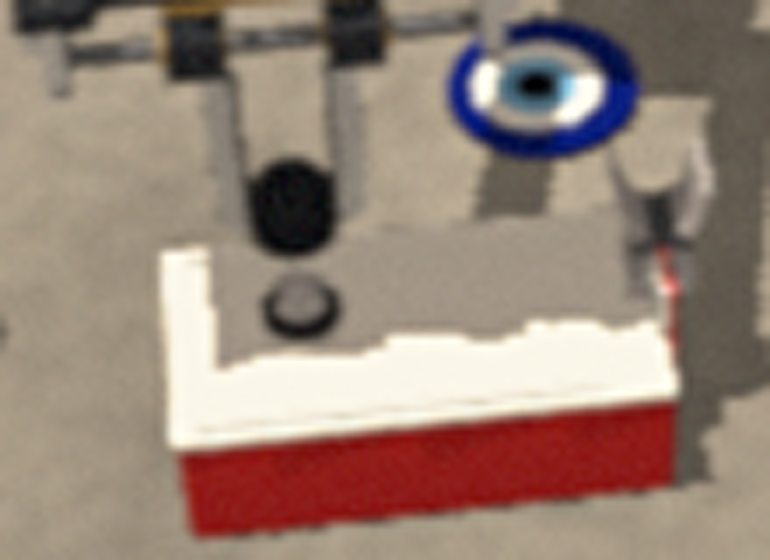

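Cap and gasket line up in col 390. Descending gently, watching the force.

```bash
python3 -m inch '[[0.06,0,-0.002,0,1],[0.1,0,-0.002,0,1],[0.13,0,-0.002,0,1],[0.15,0,-0.002,0,1],[0.15,0,-0.002,0,1]]' 60;  python3 -m inch '[[0,0,0,0,1],[0,0,0,0,1],[0,0,0,0,1]]'
```

```text
time: 13.65
position: [0.6295, -0.1134, 0.0991]
tool_rot: [-0.496, 0.504, 0.497, 0.503]
contact_force: [-0.4, -0.3, -0.2]
finger_gap: 0.342
time: 13.95
position: [0.6304, -0.1136, 0.1011]
tool_rot: [-0.497, 0.503, 0.496, 0.504]
contact_force: [-0.2, 1.0, -0.1]
finger_gap: 0.342
```

```bash
python3 -m inch '[[0.01,0,0,0,1],[0.02,0,0,0,1],[0.03,0,0,0,1],[0.03,0,0,0,1],[0.03,0,0,0,1]]'
```

```text
time: 14.45
position: [0.6295, -0.1139, 0.0952]
tool_rot: [-0.496, 0.504, 0.496, 0.503]
contact_force: [-4.5, 0.5, 5.6]
finger_gap: 0.34
```

Contact came at about 7 mm below the stud top as expected, but the stud pushes the cap toward -x with 4.5 N. I'll shift about 1 mm that way and go on.

```bash
python3 -m inch '[[0,0.006,0,0,1],[0,0.006,0,0,1],[0,0.006,0,0,1]]'; python3 -m inch '[[0.01,0,0,0,1],[0.015,0,0,0,1],[0.015,0,0,0,1]]'
```

```text
time: 14.75
position: [0.629, -0.1138, 0.0951]
tool_rot: [-0.497, 0.504, 0.496, 0.504]
contact_force: [-3.3, -0.6, 5.3]
finger_gap: 0.341
time: 15.05
position: [0.6292, -0.1139, 0.0927]
tool_rot: [-0.497, 0.503, 0.496, 0.504]
contact_force: [-2.7, -1.3, 6.8]
finger_gap: 0.341
```

```bash
python3 -m inch '[[0.01,0.005,0,0,1],[0.02,0.005,0,0,1],[0.03,0.005,0,0,1],[0.03,0.005,0,0,1]]'; python3 -c "
from h import *
s=readout.read_state();print(s['position'],s['contact_force'],(s['position'][2]-.0066-.096)*1000)"
```

```text
time: 15.45
position: [0.6279, -0.1133, 0.0855]
tool_rot: [-0.496, 0.504, 0.497, 0.504]
contact_force: [-2.2, -0.1, 3.2]
finger_gap: 0.341
[ 0.62793453 -0.11334049  0.08546534] [-2.15969264 -0.11471214  3.21540687] -17.134661424270725
```

The force dropped to 3 N with the mouth at about -17 mm, so the cap has probably clicked. Pressing on against the gasket.

```bash
python3 -m inch '[[0.005,0.005,0,0,1],[0.008,0.005,0,0,1],[0.008,0.005,0,0,1],[0.008,0.005,0,0,1]]'; python3 -c "
from h import *
s=readout.read_state();print(s['position'],s['contact_force'],(s['position'][2]-.0066-.096)*1000)
im=cam('wrist')['img'];a=cv2.resize(im[140:300,220:420],None,fx=2,fy=2.5,interpolation=cv2.INTER_CUBIC)
c=cam('scene')['img'];b=cv2.resize(c[210:270,265:345],None,fx=5,fy=6.667,interpolation=cv2.INTER_CUBIC)
cv2.imwrite('pics/w20.png',np.hstack([a,b]))"
```

```text
time: 15.85
position: [0.6279, -0.1133, 0.085]
tool_rot: [-0.497, 0.503, 0.496, 0.504]
contact_force: [0.6, 1.2, 4.9]
finger_gap: 0.341
[ 0.62790649 -0.11333395  0.08500983] [0.55346835 1.24125112 4.9473305 ] -17.59016951631037
```

View pics/w20.png

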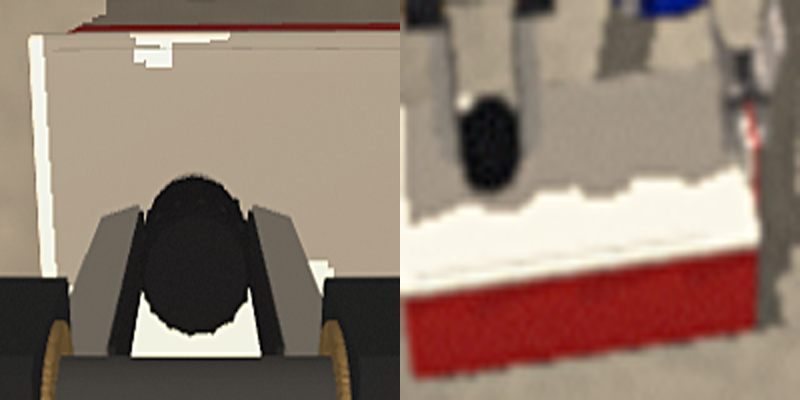

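```bash
python3 -m inch '[[0.004,0,0,0,1],[0.007,0,0,0,1],[0.007,0,0,0,1],[0.007,0,0,0,1]]'; python3 -m inch '[[0,0,0,0,1],[0,0,0,0,1],[0,0,0,0,1]]'; python3 -c "
from h import *
s=readout.read_state();print(s['position'],s['contact_force'],(s['position'][2]-.0066-.096)*1000)"
```

```text
time: 16.35
position: [0.628, -0.1133, 0.0844]
tool_rot: [-0.497, 0.503, 0.496, 0.504]
contact_force: [-1.2, 0.5, 7.7]
finger_gap: 0.343
time: 16.65
position: [0.6279, -0.1134, 0.0843]
tool_rot: [-0.497, 0.503, 0.496, 0.504]
contact_force: [-1.4, 0.7, 7.3]
finger_gap: 0.342
[ 0.62792064 -0.11336732  0.0843492 ] [-1.42762723  0.68692853  7.3326404 ] -18.25080493658189
```

```bash
python3 -m inch '[[0.002,0,0,0,1],[0.004,0,0,0,1],[0.004,0,0,0,1],[0.004,0,0,0,1],[0.004,0,0,0,1]]'; python3 -m inch '[[0,0,0,0,1],[0,0,0,0,1],[0,0,0,0,1],[0,0,0,0,1],[0,0,0,0,1]]'; python3 -c "
from h import *
s=readout.read_state();print(s['position'],s['contact_force'],(s['position'][2]-.0066-.096)*1000)
w=cam('wrist');im=w['img'];cv2.imwrite('pics/w21.png',im)
t=cam('top');c=t['img'];cv2.imwrite('pics/t21.png',cv2.resize(c[90:290,140:500],None,fx=2.2,fy=2.2,interpolation=cv2.INTER_CUBIC))
g=cam('scene')['img'];cv2.imwrite('pics/s21.png',cv2.resize(g[190:270,260:350],None,fx=8,fy=7,interpolation=cv2.INTER_CUBIC))
"
```

```text
time: 17.15
position: [0.628, -0.1133, 0.084]
tool_rot: [-0.497, 0.503, 0.496, 0.504]
contact_force: [-2.7, 0.7, 8.3]
finger_gap: 0.341
time: 17.65
position: [0.628, -0.1133, 0.084]
tool_rot: [-0.497, 0.503, 0.496, 0.504]
contact_force: [-1.4, 1.2, 9.6]
finger_gap: 0.339
[ 0.62796243 -0.11332562  0.0840101 ] [-1.37189089  1.16474253  9.55686341] -18.589898778030065
```

View pics/w21.png

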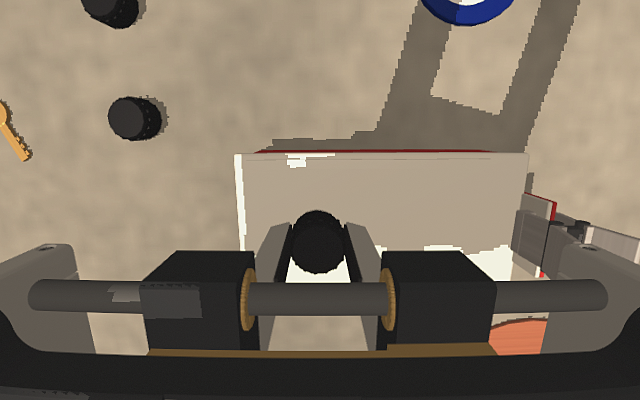

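View pics/s21.png

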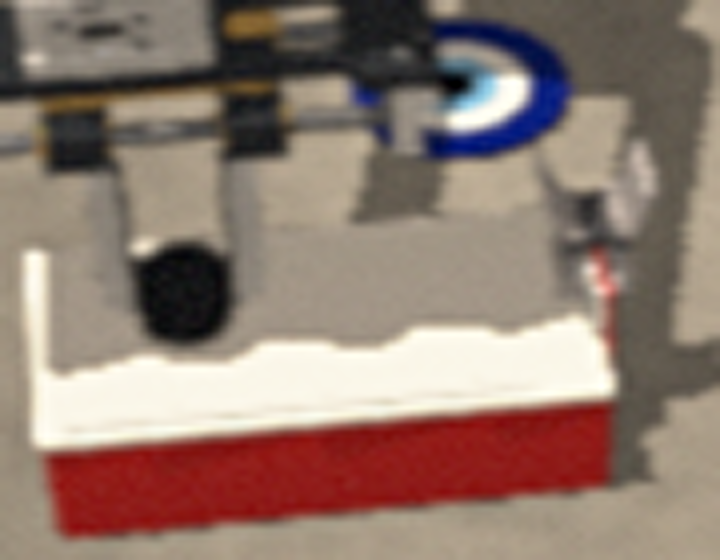

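View pics/t21.png

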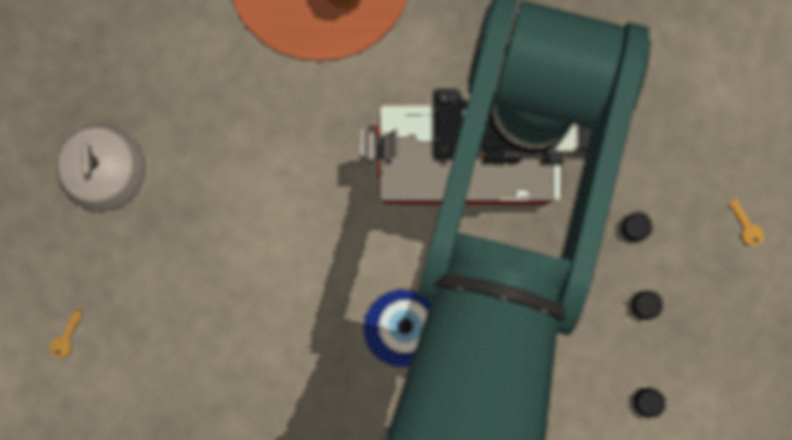

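The cap sits unchanged in the fingers, with 9.6 N pushing down and the mouth at about -18.6 mm. The clip stands untouched on the tabs, and the coaster and keys are where they were. Handing in.

```bash
python3 -c "
from h import *
print(order.close_job());s=readout.read_state();print(s['time'],s['position'],s['contact_force'],s['finger_gap']*94)"
```

```text
the job is handed in; nothing more can be done
None
the job is handed in; nothing more can be done
```

I clamped the clip over both tabs and let it go. I then took the cap farthest to the robot's left, pressed it onto the stud until it clicked, and handed in while still holding it down. The hand-in was accepted at about 17.7 s, well inside the 64 s limit, but it gives no verdict.

**Last checks before handing in:**
- **Clip:** the last pictures showed it standing free on both tabs, with its jaw tips estimated at about 20 mm below the tabs' top. That depth comes from how it sat in the grip, give or take about 2 mm. I did not measure it again after release.
- **Cap:** the push peaked at about 7 N and fell to about 3 N with the mouth around 17 mm below the stud top, which I took as the click.
- **Gasket:** at the end the mouth was about 18.6 mm below the stud top, and I was pressing with 9.6 N. That is roughly 2.6 mm of squeeze. The cap had not visibly shifted in the fingers.
- **Coaster and keys:** they had not moved in the final top view, though the arm hid part of the coaster.

**Disagreements and failures:**
- **Camera mismatch:** the top camera and the wrist camera differed by 2 to 5 mm in y. I trusted the wrist camera, and its tab length and stud distance matched the description.
- **Cap first off-centre:** when the cap first met the stud it was about 1 mm off in x, with 4.5 N of side force. I corrected it during the push, and 1 to 3 N of side force remained at the end.
- **After hand-in:** I tried to read the state once more, but it was no longer available.

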